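# Fit and press the drive head of a mini chopper

## Task

Get the peanut chopper going: lift its drive head out of the dock and push the keyed shaft into the blade hub in the middle of the chopper's lid, turning the head until the key slips into its keyway, then keep pushing until the head has pressed the sprung collar all the way down. Finish still gripping the head and holding it pressed down, since the chopper only runs while it is held; leave the other things on the worktop alone.

Things in the scene. Friction and masses are not known exactly. Their poses are not given: they have to be found in the camera images.
- head_grip (a point): Loose drive head, 0.3-0.42 kg, gripped here: centre of its upright cream grip, a cylinder 56 mm across, straight from 34 to 88 mm above the head's flat underside; flat top at 93 mm. This point is on the axis, 64 mm above the underside. z up the axis; x points to the key's side, shown by an orange bar on the skirt and an orange line on the top.
- head_base (a point): Centre of the head's flat underside, that of a round skirt 88 mm across, 18 mm tall; axes as head_grip. The grey shaft, 18 mm across, sticks 38 mm down from here, its last 10 mm tapering to 10 mm. One straight key on its +x side, 6 mm wide, reaches 14 mm from the axis and runs 22 mm down from the underside; the 16 mm below it are a plain round pilot.
- key_end (a point): Middle of the key's lower end: 12.5 mm from the shaft's axis on the +x side, 22 mm below the head's underside; axes as head_grip.
- dock: The head's dock, fixed: round blue-grey stand 44 mm tall, 108 mm across at the foot, 98 mm at the top; origin under its centre, yaw means nothing. At the start the head's underside rests on its top, the shaft hanging in a round hole 36 mm across: the head lifts straight up, more than 40 mm to come clear.
- chopper: The peanut chopper, held fast to the worktop by a suction foot; origin under its centre. Clear round bowl 120 mm across with blades inside, dark lid 126 mm across with its top 90 mm up, a sprung grey collar and the white blade hub in the lid's middle. Its yaw means nothing for the key: the blades stop anywhere, here with the keyway within 70 degrees of pointing straight away from the robot (world +x).
- hub_mouth (a point): Centre of the white blade hub's mouth, 88 mm above the worktop; z up, frame turns with the hub. Bore 22 mm, 48 mm deep. One keyway, 10 mm wide, out to 16 mm from the axis, on the +x side (orange dot outside it). The hub turns stiffly (0.25 N m): pressed under 15 N, the key slides over its face. Key off the keyway: head_base at 110 mm height; fully home: 90 mm.
- collar (a joint): Grey sprung ring round the hub, 81 mm outside, 50 mm inside, top 98 mm above the worktop: 0 = up, 0.008 m = fully down, level with the lid. The head's skirt presses it once the key is in. The spring pushes up with 7 N when up and 11 N when down, more than the head weighs, so the head rises if not held down.
- pot_lid_mid (a point): Pale green enamel stockpot lid lying flat, 228 mm across, 50 mm tall with its black knob; a bystander, this point is near its centre.
- tongs_mid (a point): Stainless kitchen tongs lying flat, 250 mm long, about 80 mm wide at the tips, 14 mm tall; a bystander, this point is near its centre.
- container_mid (a point): Clear plastic container, snap lid on, 156 x 116 x 68 mm; a bystander, this point is near its centre.
- dish_mid (a point): Blue ceramic dipping dish, 90 mm across, 26 mm tall; a bystander, this point is near its centre.
- sauce_mid (a point): Amber sauce bottle, 60 mm across, 200 mm tall, standing; a bystander, this point is near its centre.
- mug_mid (a point): White mug, 76 mm across, 85 mm tall, with a handle; a bystander, this point is near its centre.
Not all that is in view belongs to the job. Leave any blue or purple look-alike of the part that bears head_grip alone.

How it is judged:
By the outcome, as a careful person would: the job done as asked, in the order asked, and still so for the second after the job is handed in, while the arm keeps its last pose, push and grip.
It also fails if it takes over 35 s, if anything falls off the work surface, if the arm or the gripper's body presses on something with over 40 N, if the wrist force passes 120 N, or if a joint passes its speed limit or range.

## Robot

A 6-joint arm with a two-finger parallel gripper is mounted at the origin on the work surface. World frame = base frame: x ahead of the robot, y to its left, z up, the work surface at z = 0. Lengths are in mm, angles in rad, forces in N, time in s.
With the tool pointing down it reaches from about 275 to 750 mm from the base axis. Payload 10.2 kg.
Tool frame: the origin (TCP) lies on the front face of the gripper's body, between the roots of the fingers; the fingertips stand 73 mm ahead of it and the grasp point (between the pads) lies 54 mm ahead of it; z points along the fingers, y is the direction in which the jaws open and shut (so a half turn about z gives the same grasp; the last joint's range is limited). The gripper opens to 85 mm and grips with 20 to 120 N. Pads are 22 mm wide; open, the fingers measure 114 mm over their backs; the gripper's body (76 mm by 85 mm) begins 54 mm behind the grasp point. The pads swing forward as they close: fully open they stand 13 mm farther back than shut.
Start: joints at [1.066, 0.313, 1.498, -0, 1.331, -0.223], TCP at [146.008, 504.295, 303.894] pointing down, gripper open.
Joint ranges: [-2.94, 2.94], [-0.97, 2.17], [0.19, 2.56], [-1.23, 4.37], [0.02, 3.11], [-2.88, 2.88]. Speed limits (rad/s): [2.39, 2.39, 3.01, 3.14, 3.14, 3.14].

## Interface

Orientations are given as a unit quaternion [w, x, y, z].
In Python, from rig import ctrl gives the robot as it stands.
- The arm moves only by the tool move_arm, never from a script. Its argument "series" is a list of rows, each a list of 3 entries, a list of its own where there are three numbers: the shift along the tool's x, y, z in mm, then the turn about the tool's z in degrees, then the opening, from 0 (shut) to 1 (fully open). In form: [[[tx, ty, tz], yaw, grip], ...]. A call has 1 to 10 rows; each row is the pose to reach, as a shift and turn from the pose commanded when the call began, along the tool's axes at that moment; what a row does not reach only later rows make up. A row lasts 1/8 s, in which the tool goes at most 62.5 mm and 10.7 degrees, less where a joint would pass 70% of its speed; a pose out of reach is approached as far as the arm can. A call with a gripper value outside its range is refused whole. The fingers move at their own pace and stop on an object; "force" is the grip in N (left out, the last holds). Time passes only in rows, so rows that repeat a pose let the fingers close. It gives the time, the measured TCP pose, the force and the opening at its end, in the units of the state.
- ctrl.sense(): the state, without advancing time (a new reading comes with each control period).
- ctrl.capture(name): name is "scene" or "top"; returns (picture, depth): 420x560x3 uint8, red, green, blue; 420x560 float32, mm along the optical axis (not along the pixel's ray), 0 where there is no reading.
- ctrl.camera_model(name): a dict with "fov_y" (degrees; the focal length in pixels is half the picture's height over the tangent of half this angle, whatever the lens; pixels are square), "cx", "cy" (the principal point, pixels), "rvec" (rotation vector, rad) and "tvec" (3), from world to camera coordinates, as OpenCV has them. Camera axes: x right, y down, z forward; pixel columns grow to the right and rows downward; lengths in mm; the calibration is good to about 2 mm. A picture is of the moment at which its call begins. camera_model takes no time and is no camera call.
- ctrl.finish_job(): hands the job in, once; it reports no verdict.
The state is a dict: "time_s": time; "joints": joint angles; "dq": joint speeds; "tau": joint torques, N m; "eef_pos": TCP position; "ee_rot": TCP orientation; "force": force on the tool from outside, world axes, zero at the start; "wrist_torque": the same for the moment, N m; "grip_width": opening from 0.0 (shut) to 1.0 (fully open).
Only numpy, scipy, OpenCV 4.12 (cv2) and the standard library are available. Lean on these libraries where they do the work, as an engineer would, in place of code of your own. Each camera call takes 0.05 s, during which the arm holds its last target.

## Working session

There is one attempt and no reset: what is moved stays moved. The work goes in short steps, Python scripts to look and compute and a tool call to move; the robot and the scene stay as the last step left them, time stands still between calls to the robot, and variables do not carry over. Pictures are saved under pics/ and viewed, and the job is handed in when it is done.

Besides the shell and the picture viewer there is one more tool, called after ">>>" as a command line: name --argument value ..., lists and objects as JSON in quotes. move_arm: Moves the arm, as the interface text tells. Its arguments: {"type":"object","properties":{"series":{"type":"array","items":{"type":"array"}},"force":{"type":"number"}},"required":["series"]}

```bash
mkdir -p pics; ls; cat > h.py <<'E'
import numpy as np, cv2
from rig import ctrl
def snap(n,f):
    im,d=ctrl.capture(n); cv2.imwrite('pics/%s.png'%f,im[:,:,::-1]); np.savez('pics/%s.npz'%f,im=im,d=d); return im,d
def cam(n):
    m=ctrl.camera_model(n); R,_=cv2.Rodrigues(np.array(m['rvec'],float)); t=np.array(m['tvec'],float).ravel()
    f=210/np.tan(np.radians(m['fov_y'])/2); return R,t,f,m['cx'],m['cy']
def onplane(n,u,v,z):
    R,t,f,cx,cy=cam(n); d=R.T@np.array([(u-cx)/f,(v-cy)/f,1]); c=-R.T@t
    return c+d*(z-c[2])/d[2]
def proj(n,p):
    R,t,f,cx,cy=cam(n); q=R@np.array(p,float)+t; return q[0]/q[2]*f+cx,q[1]/q[2]*f+cy
def cloud(n,d):
    R,t,f,cx,cy=cam(n); v,u=np.mgrid[0:420,0:560]
    P=np.stack([(u-cx)/f*d,(v-cy)/f*d,d],-1); return (P-t)@R
E
python3 - <<'E'
from h import *
print(ctrl.sense())
for n in('scene','top'):
    snap(n,n+'0'); print(ctrl.camera_model(n)); R,t,*_=cam(n); print(-R.T@t)
E
```

```text
pics
{'time_s': 0.0, 'joints': array([ 1.06559170e+00,  3.13434132e-01,  1.49844260e+00,  3.10435777e-05,
        1.33097823e+00, -2.23400019e-01]), 'dq': array([ 0.00152756, -0.00104221, -0.00035027, -0.00094051,  0.00238309,
       -0.00032073]), 'tau': array([ 9.18725673e-04, -4.12258351e+01, -2.59748805e+01, -1.27433864e-04,
        4.08990250e-03, -1.52666377e-05]), 'eef_pos': array([145.92211562, 504.14291386, 303.34105602]), 'ee_rot': array([-2.38964135e-04,  1.40440165e-01,  9.90088966e-01, -5.84360808e-04]), 'force': array([-0.79419246,  0.00394316, -0.01389139]), 'wrist_torque': array([ 0.01977247,  0.00123986, -0.01453649]), 'grip_width': 0.9960037379154938}
{'fov_y': 51.14158903076747, 'cx': 284.5858247054827, 'cy': 197.43238650729938, 'rvec': array([ 1.28835514,  2.47518883, -0.70522462]), 'tvec': array([ 337.00679199, -322.11957629, 1708.55425957])}
[1166.78247276  389.22745229 1274.21070032]
{'fov_y': 56.43533363612858, 'cx': 279.09600932535255, 'cy': 210.96683912325804, 'rvec': array([ 2.14326928, -2.10221807,  0.15095683]), 'tvec': array([   1.86832022,  556.70286885, 1039.46440233])}
[ 376.41992919  -16.15078271 1117.34283353]
```

View pics/scene0.png

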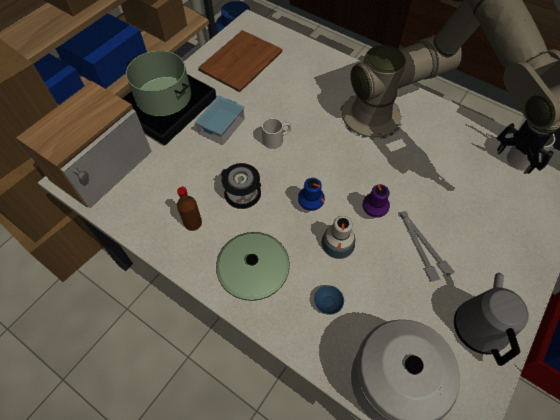

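View pics/top0.png

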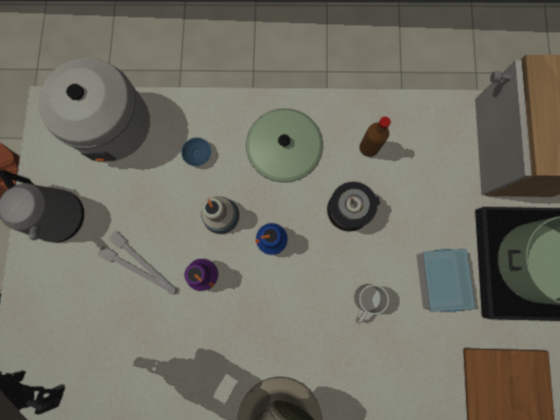

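The cream head is at scene (341,235) / top (217,212) and the chopper at scene (241,185) / top (353,206); the blue and purple units are look-alikes. I'll zoom in on both.

```bash
python3 - <<'E'
import cv2,numpy as np
s=cv2.imread('pics/scene0.png');t=cv2.imread('pics/top0.png')
def z(a,x,y,r): return cv2.resize(a[y-r:y+r,x-r:x+r],(380,290+90)if 0 else(380,380),interpolation=cv2.INTER_CUBIC)
a=np.hstack([z(s,341,236,28),z(s,241,185,28)]);b=np.hstack([z(t,217,212,28),z(t,353,206,28)])
g=lambda i:np.clip(255*(i/255.)**.6,0,255).astype('u1')
cv2.imwrite('pics/z1.png',g(a));cv2.imwrite('pics/z2.png',g(b))
E
```

```text
(no output)
```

View pics/z1.png

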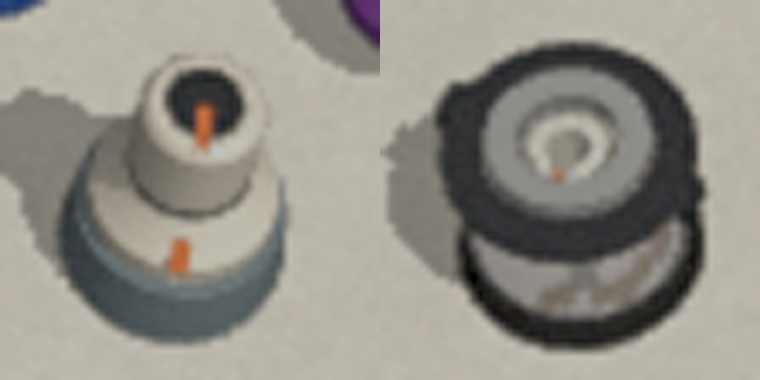

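View pics/z2.png

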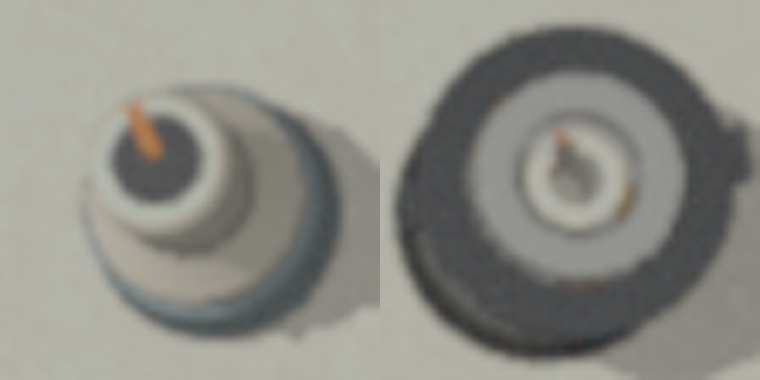

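Zoomed: head orange line on top points toward (130,105) in the top crop. The hub's orange dot with a dark notch beside it is at (560,135); a brownish speck at (627,205) has no notch, so I take it as a scuff. Next, measure.

```bash
cat > m.py <<'E'
from h import *
def load(f): z=np.load('pics/%s.npz'%f); return z['im'],z['d']
def blobs(n,f,z,c,rad,pr=False,st=45):
    im,d=load(f); I=im.astype(int); r,g,b=I[...,0],I[...,1],I[...,2]
    m=((r-b>st)&(r-g>st*.5)).astype('u1')
    k,l,s,cc=cv2.connectedComponentsWithStats(m)
    for i in range(1,k):
        if np.hypot(*(cc[i]-c))<rad: 
            vv,uu=np.where(l==i); w=(r-b)[vv,uu]; 
            p=(np.average(uu,weights=w),np.average(vv,weights=w))
            print(n,'blob px',np.round(p,2),'n',s[i,4],'world@%g'%z,np.round(onplane(n,*p,z)[:2],1))
            if s[i,4]>5:
                P=np.array([onplane(n,a,e,z)[:2] for a,e in zip(uu,vv)]);q=P-P.mean(0)
                ev,V=np.linalg.eigh(q.T@q); print('   axis deg',np.degrees(np.arctan2(V[1,1],V[0,1])))
E
python3 - <<'E'
from m import *
for n,c1,c2 in(('scene',(341,236),(241,185)),('top',(217,212),(353,206))):
    blobs(n,n+'0',137,c1,28); blobs(n,n+'0',62,c1,28)
    blobs(n,n+'0',90,c2,15,st=18)
# head/chopper by cloud
for n,c1,c2 in(('scene',(341,236),(241,185)),('top',(217,212),(353,206))):
    im,d=load(n+'0'); C=cloud(n,d); v,u=np.mgrid[0:420,0:560]
    def fit(c,z0,z1,lab):
        k=(np.hypot(u-c[0],v-c[1])<35)&(C[...,2]>z0)&(C[...,2]<z1)&(d>0)
        P=C[k][:,:2].astype('f4'); 
        if len(P)<5: print(n,lab,len(P));return
        (x,y),r=cv2.minEnclosingCircle(P); print(n,lab,len(P),'circ',np.round([x,y,r],1),'mean',P.mean(0),'z',np.median(C[k][:,2]))
    fit(c1,130,145,'head top'); fit(c2,94,103,'collar'); fit(c2,82,103,'lid'); fit(c1,55,70,'skirt')
E
```

```text
scene blob px [342.48 226.43] n 17 world@137 [561.5 186.5]
   axis deg -156.71825682743517
scene blob px [339.11 245.3 ] n 18 world@137 [619.8 210.1]
   axis deg -150.007395224652
scene blob px [342.48 226.43] n 17 world@62 [521.6 173.2]
   axis deg -156.71825682743508
scene blob px [339.11 245.3 ] n 18 world@62 [583.7 198.3]
   axis deg -150.00739522465187
scene blob px [247. 179.] n 1 world@90 [ 565.1 -167.6]
scene blob px [238.53 182.36] n 4 world@90 [ 591.4 -182.1]
scene blob px [251. 194.] n 1 world@90 [ 603.9 -121.8]
top blob px [209.64 202.87] n 24 world@137 [559.3 188.5]
   axis deg -153.52891043717057
top blob px [209.64 202.87] n 24 world@62 [573.3 204.2]
   axis deg -153.52891043717062
top blob px [351.34 197.94] n 7 world@90 [ 587.8 -180.4]
   axis deg 172.96418848793806
top blob px [360.83 207.02] n 7 world@90 [ 563.7 -205.3]
   axis deg 159.2034219145626
scene head top 242 circ [552.7 181.5  28.4] mean [553.9757  181.97581] z 136.48276895268566
scene collar 311 circ [ 578.8 -188.2   65.4] mean [ 578.2674  -186.15643] z 98.35978534269887
scene lid 952 circ [ 574.6 -186.4   68.7] mean [ 578.4967 -184.2336] z 91.63733150894905
scene skirt 203 circ [551.7 181.1  44. ] mean [569.8183  187.02373] z 64.83835812337487
top head top 363 circ [549.  181.1  28.2] mean [548.53394 180.44942] z 136.9732247287782
top collar 462 circ [ 574.1 -181.3   63.2] mean [ 572.25146 -186.5303 ] z 98.17579093641663
top lid 1605 circ [ 574.8 -186.6   69.6] mean [ 571.87213 -186.19344] z 91.2205441254133
top skirt 258 circ [549.1 181.3  43.7] mean [538.84357 169.2237 ] z 64.83676088768108
```

```bash
cat >> m.py <<'E'
def ring(n,f,c,z,R,lab,lo=None):
    # rectify plane z patch around c, 0.5mm/px
    im,d=load(f); S=4; W=2*R*S
    src=[];dst=[]
    for dx,dy in((-R,-R),(R,-R),(R,R),(-R,R)):
        src.append(proj(n,(c[0]+dx,c[1]+dy,z))); dst.append((R*S-dy*S,R*S-dx*S)) # up=+x, left=+y
    H=cv2.getPerspectiveTransform(np.float32(src),np.float32(dst))
    o=cv2.warpPerspective(im,H,(W,W),flags=cv2.INTER_CUBIC); cv2.imwrite('pics/%s.png'%lab,o[:,:,::-1]); return o
E
python3 - <<'E'
from m import *
o=[]
for n in('scene','top'):
    for c,z,R in(((573,-187),98,46),((573,-187),88,46),((551,181),137,46)):
        a=ring(n,n+'0',c,z,R,'tmp'); a=np.ascontiguousarray(a)
        cv2.drawMarker(a,(R*4,R*4),(255,0,0),0,16); o.append(cv2.resize(a,(266,266)))
g=np.vstack([np.hstack(o[:3]),np.hstack(o[3:])]); cv2.imwrite('pics/r1.png',(255*(g/255.)**.6).astype('u1')[:,:,::-1])
E
```

```text
(no output)
```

View pics/r1.png

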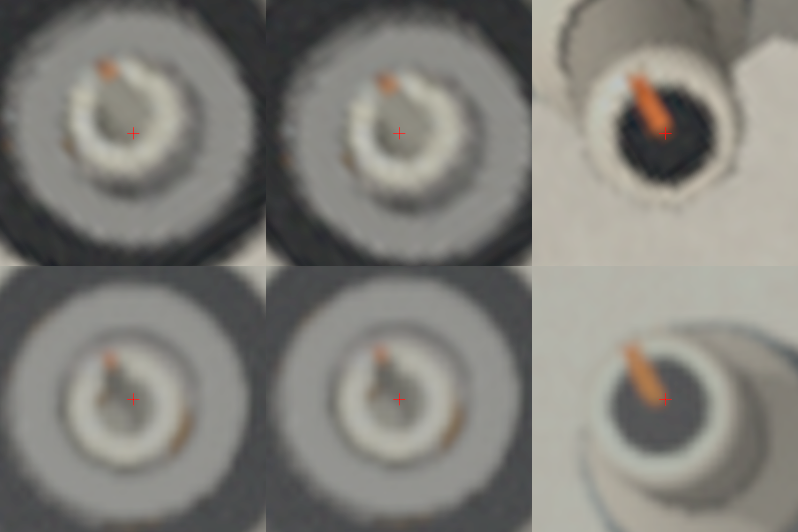

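```bash
python3 - <<'E'
from m import *
for n in('scene','top'):
  for z,c,R,lo,lab in((98,(573,-187),50,75,'collar'),(88,(573,-187),24,None,'hub'),(137,(551,181),40,None,'headtop'),(137,(551,181),40,-1,'disc')):
    a=ring(n,n+'0',c,z,R,'tmp'); g=cv2.GaussianBlur(cv2.cvtColor(a,cv2.COLOR_RGB2GRAY),(0,0),2)
    # radial edge search
    S=4; pts=[]
    r0,r1={'collar':(34,47),'hub':(15,23),'headtop':(23,33),'disc':(12,22)}[lab]
    for th in np.radians(np.arange(0,360,4)):
        rr=np.arange(r0,r1,.25); x=R*S+rr*S*np.cos(th); y=R*S+rr*S*np.sin(th)
        p=cv2.remap(g,x.astype('f4')[None],y.astype('f4')[None],1)[0].astype(float)
        dp=np.gradient(p); dp=dp if lab=='disc' else -dp
        i=np.argmax(dp); 
        if 1<i<len(rr)-2: pts.append((x[i],y[i]))
    pts=np.array(pts)
    for _ in range(4):
        A=np.c_[2*pts,np.ones(len(pts))]; s=np.linalg.lstsq(A,(pts**2).sum(1),rcond=None)[0]; rad=np.sqrt(s[2]+s[0]**2+s[1]**2)
        e=abs(np.hypot(*(pts-s[:2]).T)-rad); pts=pts[e<=max(2*np.median(e),1)]
    print(n,lab,'x %.1f y %.1f r %.1f n %d'%(c[0]-(s[1]-R*S)/S,c[1]-(s[0]-R*S)/S,rad/S,len(pts)))
E
```

```text
scene collar x 575.0 y -187.0 r 40.0 n 43
scene hub x 573.8 y -189.0 r 18.7 n 51
scene headtop x 554.4 y 182.4 r 25.6 n 27
scene disc x 550.6 y 180.6 r 17.4 n 62
top collar x 571.5 y -185.6 r 40.2 n 63
top hub x 572.8 y -185.7 r 19.1 n 65
top headtop x 547.8 y 181.7 r 24.5 n 40
top disc x 549.0 y 183.0 r 17.0 n 39
```

```bash
cat > t.py <<'E'
import sys
from h import *
from scipy.spatial.transform import Rotation as Ro
s=ctrl.sense(); q=s['ee_rot']; R=Ro.from_quat([q[1],q[2],q[3],q[0]]).as_matrix()
print('t',s['time_s'],'pos',np.round(s['eef_pos'],1),'yaw y-axis',np.degrees(np.arctan2(R[1,1],R[0,1])),'z',R[:,2].round(3),'F',s['force'].round(1),'M',s['wrist_torque'].round(2),'w',s['grip_width'],'J',s['joints'].round(2))
if len(sys.argv)>3:
    T=np.array([float(a) for a in sys.argv[1:4]]); print('shift',R.T@(T-s['eef_pos']))
E
python3 t.py 550.5 181.5 280
python3 - <<'E'
from h import *
for p in((271,238),(201,275)): print(onplane('top',*p,110))
E
```

```text
t 0.1 pos [145.9 504.2 303.4] yaw y-axis 73.85546257243423 z [-0.001 -0.001 -1.   ] F [ 1.1 -0.4 -0.6] M [ 0.01 -0.    0.01] w 0.9991591473210287 J [ 1.07  0.31  1.5  -0.    1.33 -0.22]
shift [-478.34004422 -197.41553392   23.52780481]
[474.76536338  30.3313205  110.        ]
[376.71803554 206.7761279  110.        ]
```

>>> move_arm --series '[[[-30,-12,0],0,1],[[-80,-33,0],0,1],[[-135,-56,0],0,1],[[-190,-78,0],0,1],[[-247,-102,0],0,1],[[-305,-126,5],0,1],[[-360,-149,10],0,1],[[-415,-171,15],0,1],[[-458,-189,20],0,1],[[-478.4,-197.4,24],0,1]]' --force 60

```text
time_s: 1.35
eef_pos: [551.9, 180.1, 279.0]
ee_rot: [-0.001, 0.141, 0.99, -0.0]
force: [-0.6, 1.1, 0.2]
grip_width: 1.001
```

```bash
python3 t.py 550.5 181.5 158; python3 - <<'E'
from m import *
snap('scene','scene1');snap('top','top1')
s=cv2.imread('pics/scene1.png')[150:350,200:480];t=cv2.imread('pics/top1.png')[100:300,120:400]
cv2.imwrite('pics/v1.png',np.hstack([cv2.resize(x,(400,400*200//280)) for x in(s,t)]))
E
```

```text
t 1.35 pos [551.9 180.1 279. ] yaw y-axis 73.73939042413438 z [-0.001 -0.    -1.   ] F [-0.6  1.1  0.2] M [-0.03  0.06 -0.05] w 1.0009608536330277 J [ 0.11  0.45  1.36 -0.    1.33 -1.17]
shift [  1.57432318   1.07102777 120.99548479]
```

View pics/v1.png

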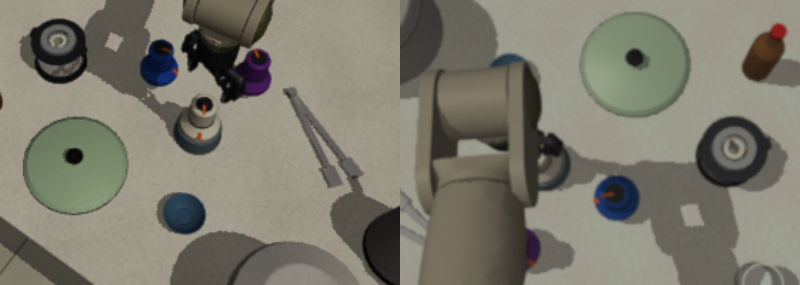

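The gripper hangs above and short of the cream head in the scene view, as expected from parallax; nothing is displaced. Descend.

>>> move_arm --series '[[[0,0,10],0,1],[[0,0,35],0,1],[[0,0,60],0,1],[[0,0,85],0,1],[[0,0,105],0,1],[[0,0,117],0,1],[[0,0,122],0,1],[[0,0,122],0,1]]'

```text
time_s: 2.45
eef_pos: [550.6, 181.9, 158.2]
ee_rot: [0.0, 0.14, 0.99, 0.0]
force: [0.3, -0.3, 1.2]
grip_width: 0.999
```

```bash
python3 t.py 550.5 181.5 158; python3 - <<'E'
from m import *
snap('scene','scene2')
s=cv2.imread('pics/scene2.png')[180:280,270:410]
cv2.imwrite('pics/v2.png',cv2.resize(s,(700,500),interpolation=2))
E
```

```text
t 2.45 pos [550.6 181.9 158.2] yaw y-axis 73.87520552378972 z [ 0.  0. -1.] F [ 0.3 -0.3  1.2] M [0.   0.05 0.03] w 0.9988659861477704 J [ 0.12  0.58  1.5  -0.    1.06 -1.17]
shift [-0.05767453 -0.43021655  0.17172074]
```

View pics/v2.png

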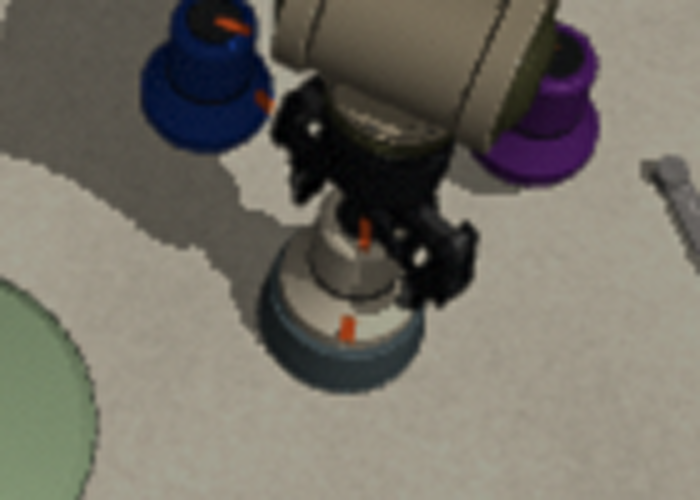

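The fingers straddle the grip. Close.

>>> move_arm --series '[[[0,0,0],0,0.5],[[0,0,0],0,0.3],[[0,0,0],0,0.3],[[0,0,0],0,0.3],[[0,0,0],0,0.3],[[0,0,0],0,0.3]]' --force 80

```text
time_s: 3.25
eef_pos: [550.9, 181.7, 158.8]
ee_rot: [0.001, 0.14, 0.99, 0.0]
force: [-2.0, -1.2, 6.4]
grip_width: 0.641
```

```bash
python3 t.py
```

```text
t 3.25 pos [550.9 181.7 158.8] yaw y-axis 73.85228843857793 z [ 0.001  0.    -1.   ] F [-2.  -1.2  6.4] M [0.12 0.28 0.04] w 0.6411269891814957 J [ 0.12  0.58  1.5   0.    1.06 -1.17]
```

>>> move_arm --series '[[[0,0,-5],0,0.3],[[0,0,-20],0,0.3],[[0,0,-42],0,0.3],[[0,0,-65],0,0.3],[[0,0,-90],0,0.3],[[0,0,-115],0,0.3],[[0,0,-138],0,0.3],[[0,0,-152],0,0.3],[[0,0,-156],0,0.3],[[0,0,-156],0,0.3]]'

```text
time_s: 4.5
eef_pos: [550.5, 181.6, 313.4]
ee_rot: [-0.0, 0.14, 0.99, -0.0]
force: [0.3, -0.2, -4.5]
grip_width: 0.637
```

```bash
python3 t.py 573 -187 314; python3 - <<'E'
from m import *
snap('scene','scene3');snap('top','top3')
s=cv2.imread('pics/scene3.png')[150:290,250:450]
t=cv2.imread('pics/top3.png')[140:280,140:340]
cv2.imwrite('pics/v3.png',np.hstack([cv2.resize(s,(400,280),interpolation=2),cv2.resize(t,(400,280),interpolation=2)]))
E
```

```text
t 4.5 pos [550.5 181.6 313.4] yaw y-axis 73.85449705161263 z [-0.001 -0.    -1.   ] F [ 0.3 -0.2 -4.5] M [-0.05  0.05  0.04] w 0.6366120139404106 J [ 0.12  0.43  1.31 -0.    1.41 -1.17]
shift [-124.10157691 -347.82790512   -0.56938059]
```

View pics/v3.png

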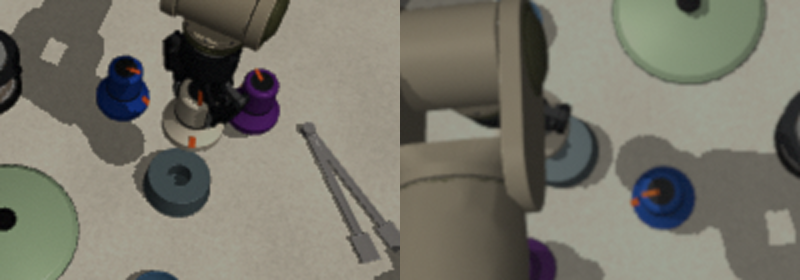

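The head has been lifted clear of the dock. Now measure the key angle in hand.

```bash
python3 - <<'E'
from m import *
blobs('scene','scene3',292,(350,207),30); blobs('scene','scene3',217,(350,207),30)
print(proj('scene',(550.5,181.5,292)))
E
```

```text
scene blob px [349.53 198.95] n 14 world@292 [562.6 187.1]
   axis deg -149.85006757691096
scene blob px [322.74 199.98] n 11 world@292 [606. 131.]
   axis deg 59.68903867492457
scene blob px [345.6  220.68] n 23 world@292 [625.1 212.1]
   axis deg -155.96602982710223
scene blob px [349.53 198.95] n 14 world@217 [516.4 171.7]
   axis deg -149.85006757691096
scene blob px [322.74 199.98] n 11 world@217 [563.2 111.2]
   axis deg 59.6890386749242
scene blob px [345.6  220.68] n 23 world@217 [583.7 198.6]
   axis deg -155.96602982710226
(np.float64(350.0006505026265), np.float64(194.76204636990522))
```

>>> move_arm --series '[[[-7,-20,0],0,0.3],[[-20,-55,0],1,0.3],[[-34,-95,0],2,0.3],[[-49,-137,0],3,0.3],[[-64,-180,0],4,0.3],[[-79,-222,0],5,0.3],[[-94,-264,0],6,0.3],[[-109,-305,0],7,0.3],[[-119,-334,0],8,0.3],[[-124,-348,0],8.5,0.3]]'

```text
time_s: 5.85
eef_pos: [572.4, -189.3, 313.3]
ee_rot: [-0.001, 0.215, 0.977, 0.0]
force: [0.6, 0.7, -4.3]
grip_width: 0.637
```

>>> move_arm --series '[[[0,0,5],0,0.3],[[0,0,15],0,0.3],[[0,0,25],0,0.3],[[0,0,35],0,0.3],[[0,0,40],0,0.3],[[0,0,40],0,0.3]]'

```text
time_s: 6.6
eef_pos: [573.0, -187.0, 273.6]
ee_rot: [-0.0, 0.213, 0.977, 0.0]
force: [0.1, 0.3, -4.2]
grip_width: 0.641
```

```bash
python3 t.py 573 -187 274; python3 - <<'E'
from m import *
snap('scene','scene4');snap('top','top4')
s=cv2.imread('pics/scene4.png')[110:250,150:350]
t=cv2.imread('pics/top4.png')[130:270,250:450]
cv2.imwrite('pics/v4.png',np.hstack([cv2.resize(s,(400,280),interpolation=2),cv2.resize(t,(400,280),interpolation=2)]))
E
```

```text
t 6.6 pos [ 573.  -187.   273.6] yaw y-axis 65.36444305439593 z [-0.001  0.    -1.   ] F [ 0.1  0.3 -4.2] M [ 0.01 -0.02 -0.04] w 0.641465786328384 J [-0.51  0.51  1.29  0.    1.34 -1.65]
shift [-0.0463218  -0.01725752 -0.43845424]
```

View pics/v4.png

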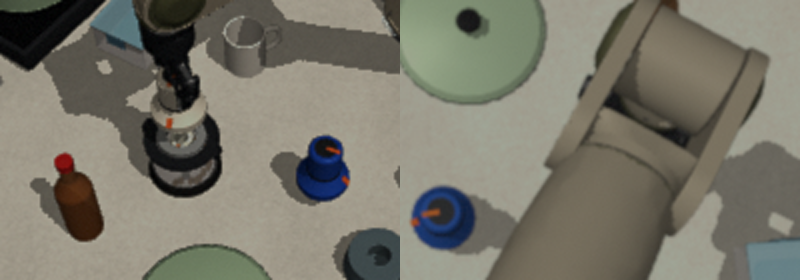

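The head hangs above the collar, its orange bar at about scene (235,171), key facing away from the robot. Check the bar position.

```bash
python3 - <<'E'
from m import *
blobs('scene','scene4',177,(237,165),18,st=35); blobs('scene','scene4',252,(237,165),25,st=35)
s=cv2.imread('pics/scene4.png')[140:210,200:275]
cv2.imwrite('pics/v5.png',(255*(cv2.resize(s,(600,560),interpolation=2)/255.)**.7).astype('u1'))
E
```

```text
scene blob px [233.97 152.03] n 5 world@177 [ 551.1 -222.9]
scene blob px [234.16 171.15] n 21 world@177 [ 608.8 -176.5]
   axis deg -150.02219453133938
scene blob px [238.64 182.23] n 3 world@177 [ 633.1 -140.1]
scene blob px [233.97 152.03] n 5 world@252 [ 593.2 -181.1]
scene blob px [234.16 171.15] n 21 world@252 [ 646.9 -137.9]
   axis deg -150.0221945313395
scene blob px [238.64 182.23] n 3 world@252 [ 669.6 -103.9]
```

View pics/v5.png

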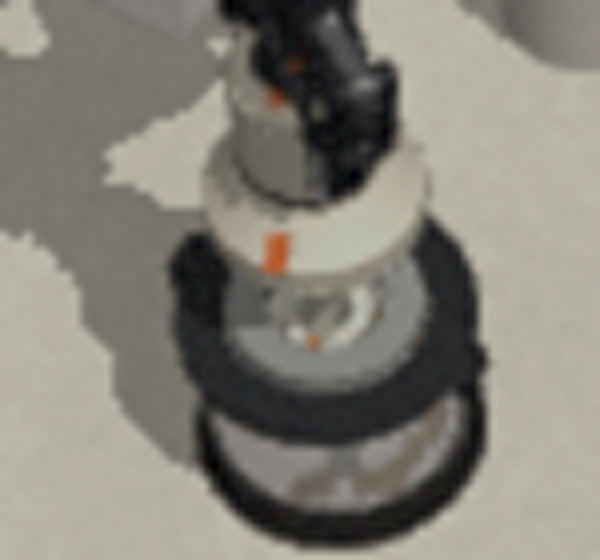

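The key reads ≈18° against ≈19° for the keyway, so they agree. Lower until just above where the key meets the hub face (TCP ≈ 224.5).

>>> move_arm --series '[[[0,0,5],0,0.3],[[0,0,12],0,0.3],[[0,0,19],0,0.3],[[0,0,26],0,0.3],[[0,0,32],0,0.3],[[0,0,38],0,0.3],[[0,0,43],0,0.3],[[0,0,43],0,0.3]]'

```text
time_s: 7.7
eef_pos: [572.9, -187.1, 230.5]
ee_rot: [-0.0, 0.213, 0.977, 0.0]
force: [-0.1, 0.3, -3.8]
grip_width: 0.638
```

```bash
python3 t.py
```

```text
t 7.7 pos [ 572.9 -187.1  230.5] yaw y-axis 65.35474616299199 z [-0.001  0.    -1.   ] F [-0.1  0.3 -3.8] M [-0.05 -0.04 -0.04] w 0.6378595086264365 J [-0.51  0.54  1.35 -0.    1.25 -1.65]
```

>>> move_arm --series '[[[0,0,2],0,0.3],[[0,0,4],0,0.3],[[0,0,6],0,0.3],[[0,0,8],0,0.3],[[0,0,9],0,0.3],[[0,0,9],0,0.3]]'

```text
time_s: 8.45
eef_pos: [573.0, -187.1, 221.8]
ee_rot: [-0.0, 0.213, 0.977, 0.0]
force: [-0.5, 0.7, -3.7]
grip_width: 0.64
```

```bash
python3 t.py
```

```text
t 8.45 pos [ 573.  -187.1  221.8] yaw y-axis 65.35632064213245 z [-0.  0. -1.] F [-0.5  0.7 -3.7] M [-0.02 -0.03  0.01] w 0.6402068352650127 J [-0.51  0.55  1.36 -0.    1.23 -1.65]
```

No contact force 2–3 mm past the face height, so the key seems to be entering. Continue.

>>> move_arm --series '[[[0,0,2],0,0.3],[[0,0,4],0,0.3],[[0,0,6],0,0.3],[[0,0,7],0,0.3],[[0,0,7],0,0.3]]'

```text
time_s: 9.07
eef_pos: [573.0, -187.1, 214.8]
ee_rot: [-0.0, 0.213, 0.977, 0.0]
force: [-1.0, -0.2, -3.9]
grip_width: 0.641
```

```bash
python3 t.py
```

```text
t 9.075 pos [ 573.  -187.1  214.8] yaw y-axis 65.3565370037186 z [-0.  0. -1.] F [-1.  -0.2 -3.9] M [ 0.   -0.01 -0.  ] w 0.6407041826575292 J [-0.51  0.56  1.37 -0.    1.21 -1.65]
```

>>> move_arm --series '[[[0,0,2],0,0.3],[[0,0,4],0,0.3],[[0,0,6],0,0.3],[[0,0,8],0,0.3],[[0,0,8],0,0.3]]'

```text
time_s: 9.7
eef_pos: [573.1, -187.2, 207.4]
ee_rot: [0.001, 0.213, 0.977, -0.0]
force: [-2.0, 0.9, 6.4]
grip_width: 0.639
```

```bash
python3 t.py
```

```text
t 9.7 pos [ 573.1 -187.2  207.4] yaw y-axis 65.35487399912272 z [ 0.001 -0.    -1.   ] F [-2.   0.9  6.4] M [ 0.27  0.29 -0.01] w 0.639100285521033 J [-0.51  0.57  1.38  0.    1.2  -1.65]
```

The collar spring is now pushing back (~10 N). Continue to the hard stop.

>>> move_arm --series '[[[0,0,1],0,0.3],[[0,0,2],0,0.3],[[0,0,3],0,0.3],[[0,0,3],0,0.3]]'

```text
time_s: 10.2
eef_pos: [573.2, -187.2, 205.3]
ee_rot: [0.001, 0.213, 0.977, -0.0]
force: [-4.1, 2.1, 11.7]
grip_width: 0.637
```

```bash
python3 t.py
```

```text
t 10.2 pos [ 573.2 -187.2  205.3] yaw y-axis 65.35838315745166 z [ 0.001 -0.001 -1.   ] F [-4.1  2.1 11.7] M [0.41 0.69 0.  ] w 0.6365525798861932 J [-0.51  0.57  1.38 -0.    1.19 -1.65]
```

>>> move_arm --series '[[[0,0,0.5],0,0.3],[[0,0,1],0,0.3],[[0,0,1],0,0.3],[[0,0,1],0,0.3]]'

```text
time_s: 10.7
eef_pos: [573.2, -187.2, 205.3]
ee_rot: [0.001, 0.213, 0.977, -0.0]
force: [-6.1, 2.6, 18.4]
grip_width: 0.639
```

```bash
python3 t.py
```

```text
t 10.7 pos [ 573.2 -187.2  205.3] yaw y-axis 65.36325550791766 z [ 0.002 -0.001 -1.   ] F [-6.1  2.6 18.4] M [0.67 1.15 0.04] w 0.6394860488886033 J [-0.51  0.57  1.38 -0.    1.19 -1.65]
```

It's at the hard stop: z unchanged while the force rose. Add a little margin and look.

>>> move_arm --series '[[[0,0,0.5],0,0.3],[[0,0,1],0,0.3],[[0,0,1],0,0.3]]'

```text
time_s: 11.08
eef_pos: [573.2, -187.2, 205.2]
ee_rot: [0.001, 0.213, 0.977, -0.001]
force: [-9.3, 5.1, 23.9]
grip_width: 0.639
```

```bash
python3 t.py; python3 - <<'E'
from m import *
im,d=snap('scene','scene5'); C=cloud('scene',d)
v,u=np.mgrid[0:420,0:560]; I=im.astype(int)
k=(np.hypot(u-241,v-185)<25)&(d>0)&(np.hypot(C[...,0]-574,C[...,1]+187)<43)
h=np.histogram(C[k][:,2],bins=np.arange(80,130,3)); print(list(zip(h[1],h[0])))
blobs('scene','scene5',108,(241,185),25,st=35)
s=im[130:230,180:300,::-1]
cv2.imwrite('pics/v6.png',(255*(cv2.resize(s,(720,600),interpolation=2)/255.)**.7).astype('u1'))
E
```

```text
t 11.075 pos [ 573.2 -187.2  205.2] yaw y-axis 65.36572248972557 z [ 0.003 -0.002 -1.   ] F [-9.3  5.1 23.9] M [0.96 1.62 0.03] w 0.6390187545787975 J [-0.51  0.57  1.38 -0.    1.19 -1.65]
[(np.int64(80), np.int64(1)), (np.int64(83), np.int64(0)), (np.int64(86), np.int64(8)), (np.int64(89), np.int64(3)), (np.int64(92), np.int64(6)), (np.int64(95), np.int64(6)), (np.int64(98), np.int64(2)), (np.int64(101), np.int64(5)), (np.int64(104), np.int64(14)), (np.int64(107), np.int64(37)), (np.int64(110), np.int64(40)), (np.int64(113), np.int64(41)), (np.int64(116), np.int64(39)), (np.int64(119), np.int64(28)), (np.int64(122), np.int64(18)), (np.int64(125), np.int64(13))]
scene blob px [238. 162.] n 1 world@108 [ 537.3 -224.8]
scene blob px [235.68 165.75] n 3 world@108 [ 553.8 -221.5]
scene blob px [235.83 183.71] n 21 world@108 [ 609.2 -177.2]
   axis deg -150.39652144300842
```

View pics/v6.png

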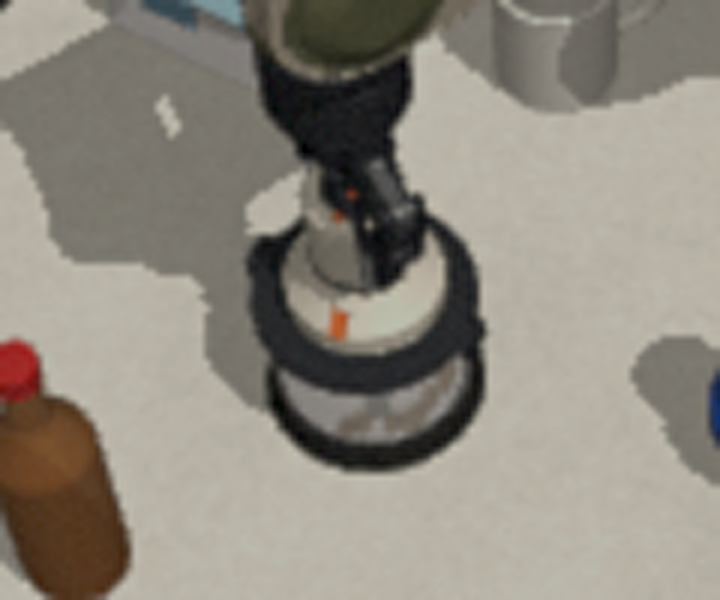

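>>> move_arm --series '[[[0,0,0],0,0.3],[[0,0,0],0,0.3],[[0,0,0],0,0.3],[[0,0,0],0,0.3]]'

```text
time_s: 11.62
eef_pos: [573.2, -187.2, 205.3]
ee_rot: [0.001, 0.213, 0.977, -0.001]
force: [-9.8, 3.8, 23.9]
grip_width: 0.638
```

```bash
python3 t.py; python3 -c "
from rig import ctrl; print(ctrl.finish_job())"
```

```text
t 11.625 pos [ 573.2 -187.2  205.3] yaw y-axis 65.36859021355747 z [ 0.003 -0.002 -1.   ] F [-9.8  3.8 23.9] M [0.92 1.64 0.04] w 0.6377250544117316 J [-0.51  0.57  1.38 -0.    1.19 -1.65]
the job is handed in; nothing more can be done
None
```

The drive head is seated in the chopper hub and held pressed down, with the grip still closed. I handed the job in at 11.6 s.

I gripped the cream head in the dock, lifted it clear and carried it over the other items. On the way I turned it 8.5° to match the keyway, at about 19°. The key slid in on the first try with no contact force, and I then pressed the collar down to its stop.

Last checks:
- **Depth:** the head stopped going down at about 90.5 mm underside height (90 mm is fully home). The last 2 mm of commanded travel only raised the force.
- **Push and grip:** the sensor showed a steady upward force of about 24 N and the grip width held. There is also a sideways force of about 10 N, which I left alone since nothing was moving.
- **View:** the last picture shows the skirt flush on the lid with no collar visible. The orange bar is still at the keyway angle. The bottle and mug near the chopper looked undisturbed. I did not check the other items one by one at the end.

None of the checks failed. The two cameras disagreed by about 2–3 mm on positions, so I used their average.

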